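# Gauge a returned tool holder and post it through the drop-box flap

### The job

Take the stepped tool holder out of its wooden cradle, lay it flat and straight on the bench caliper with its wide head between the jaws, let go, and gently slide the jaw shut until the head is nipped firmly between jaw and anvil; hold that for a moment. Then draw the jaw well clear of the head again with the holder still lying there, take hold of it afresh, and post it shank first through the drop box's sprung flap until it has gone right in and the flap has shut behind it. Leave the jaw open and leave the other things on the table where they are.

Things in the scene. Friction and masses are not known exactly. Their poses are not given: they have to be found in the camera images.
- holder_head (a point): Centre of the tool holder's head, 20 mm above the underside. One aluminium piece, 180 mm, 0.4 kg: head 80 (x) x 46 (y) x 40 mm high with two dark dots on top, then a central shank 100 long, 28 wide, 30 high; undersides flush. x runs along the shank, z up: tail end x = -40, step +40, shank end +140, balance point about +22 mm. (A plain bar without a step lies about too: leave it.)
- holder_shank (a point): Middle of the holder's shank, half-way up (15 mm above the underside), 90 mm from the head's centre.
- holder_tip (a point): Centre of the free end face of the holder's shank, 15 mm above the underside, 140 mm from the head's centre.
- cradle: Fixed wooden stock cradle with the holder's head in it at the start. Origin on the table under the head's centre; x along the shank. Floor 86 x 82 mm, 15 mm high, carries the head; a cheek beside each flank (56 mm apart, 13 mm thick, x -40 to 25 mm, 50 mm high) leaves no room for fingers there. The shank sticks out freely, 15 mm above the table. Lift straight out.
- gauge: Fixed bench caliper: bed plate x -75 to 75, y -53 to 117 mm, top 20 mm above the table. Origin on the table midway along the jaws' width; the jaws (20 mm wide in x) close along y. The holder lies along x, overhanging the bed; head's centre within 30 mm of the origin in x. With it 25 mm off, the jaws sit near the step and the head can be gripped from above beside them, near its tail.
- anvil: Fixed steel jaw: x -10 to 10, y -47 to -25, z 20 to 56 mm in the caliper's frame; its face that meets the head is at y = -25 mm. Its origin is the caliper's.
- jaw (a joint): Gap in m between anvil face and sliding jaw face: 0 shut, 0.085 fully open, growing as the jaw moves to the caliper's +y. It slides with about 1.5 N of friction, stays where left, and pushes the holder along the bed to the anvil. The head is 46 mm wide. Nipped firmly: about 5 to 15 N of push on the fin; above 40 N the metal is marked.
- jaw_fin (a point): Grip point of the sliding jaw, 90 mm above the table, 12 mm below the top of its black upright fin (24 mm in x, 14 mm thick in y, free from 46 mm above the table up). It lies 42 mm behind the jaw's face, towards +y. Pinch it from above across its thickness and slide along y. Axes as the caliper's. The steel jaw is 56 mm high.
- drop_box: Fixed drop box, clear roof. Origin on the table below the middle of its front face; x points in. 270 deep, 130 wide, flat roof 176 mm above the table. A ledge (110 wide, top at 110 mm, level with the sill) juts 50 mm out from the face. Mouth 70 wide, 56 high. A free-running roller track starts at the sill (first roller 10 mm before the face) and leads down inside: a thing past its balance point rolls in, helped by a push on its tail.
- mouth (a point): Centre of the drop box's mouth in the plane of its front face, 138 mm above the table (28 mm above the ledge). Axes as the box's.
- flap (a joint): Angle of the mouth's flap, rad: 0 hanging shut, 1.5 swung fully inwards. Steel, 66 mm wide, 54 mm high, hinged along the top of the mouth 7 mm behind the face; a light spring (0.3 to 1 N at its lower edge) shuts it.
- flap_mid (a point): Centre of the flap plate.
Mind the look-alikes: they are no part of the job. What is shaped like the part that bears holder_head but blue or pink is not meant.

How it is judged:
By the outcome, as a careful person would: the job done as asked, in the order asked, and still so for the second after the job is handed in, with the robot touching nothing.
It also fails if it takes over 72 s, if anything falls off the work surface, if the arm or the gripper's body presses on something with over 40 N, if the wrist force passes 120 N, or if a joint passes its speed limit or range.

### The arm

A 6-joint arm with a two-finger parallel gripper is mounted at the origin on the work surface. World frame = base frame: x ahead of the robot, y to its left, z up, the work surface at z = 0. Lengths are in mm, angles in degrees, forces in N, time in s.
With the tool pointing down it reaches from about 300 to 850 mm from the base axis. Payload 4.2 kg.
Tool frame: the origin (TCP) lies midway between the tips of the shut fingers; the grasp point (between the pads) lies 19 mm behind it (env.grip_point_offset is the distance from the TCP to the grasp point, in mm); z points along the fingers, x is the direction in which the jaws open and shut, and the axes are right-handed (so a half turn about z gives the same grasp; the last joint's range is limited). The gripper opens to 91 mm and grips with 3 to 60 N. Pads are 32 mm wide; open, the fingers measure 118 mm over their backs; the gripper's body (76 mm by 178 mm) begins 60 mm behind the grasp point.
Start: joints at [73.625, 18.312, 89.639, -0, 72.044, -1.146], TCP at [151.044, 554.825, 192.276] pointing down, gripper open.
Joint ranges: [-177.97, 177.97], [-48.28, 115.42], [12.27, 149.76], [-77.06, 257.06], [2.81, 150.46], [-146.56, 146.56]. Speed limits (degrees/s): [147.25, 147.25, 180, 180, 180, 180].

### API

Orientations are given as [roll, pitch, yaw] about the fixed x, y, z axes, in that order (R = Rz(yaw) Ry(pitch) Rx(roll)).
In Python, from workcell import env gives the robot as it stands.
- The arm moves only by the shell command python3 -m pendant 'ROWS' [FORCE]. ROWS is JSON, a list of rows, each an object with "xyz": the shift along the tool's x, y, z in m, a list of three; "roll": the turn about the tool's z in degrees; "jaw": the closure, from 0 (fully open) to 1 (shut). A call has exactly 8 rows; each row is the pose to reach, as a shift and turn from the pose commanded when the call began, along the tool's axes at that moment; what a row does not reach only later rows make up. A row lasts 1/8 s, in which the tool goes at most 62.5 mm and 10.7 degrees, less where a joint would pass 70% of its speed; a pose out of reach is approached as far as the arm can. A call with a gripper value outside its range is refused whole. The fingers move at their own pace and stop on an object; FORCE is the grip in N (left out, the last holds). Time passes only in rows, so rows that repeat a pose let the fingers close, or fill a call up. It gives the time, the measured TCP pose, the force and the opening at its end, in the units of the state.
- env.state(): the state, without advancing time (a new reading comes with each control period).
- env.grab_frame(name): name is "side" or "top"; returns (picture, depth): 480x640x3 uint8, blue, green, red; 480x640 float32, mm along the optical axis (not along the pixel's ray), 0 where there is no reading.
- env.camera_params(name): a dict with "camera_matrix" (3x3 intrinsics, pixels), "cam_to_world" (4x4, takes a point from camera to world coordinates). Camera axes: x right, y up, looking along -z (the intrinsics and any distortion apply to the point x, -y, -z); pixel columns grow to the right and rows downward; lengths in mm; the calibration is good to about 2 mm. A picture is of the moment at which its call begins. camera_params takes no time and is no camera call.
- env.job_done(): hands the job in, once; it reports no verdict.
The state is a dict: "time_s": time; "qpos": joint angles; "qvel": joint speeds; "effort": joint torques, N m; "ee_pos": TCP position; "ee_rot": TCP orientation; "force": force on the tool from outside, world axes, zero at the start; "torque": the same for the moment, N m; "gripper_width": finger opening in mm.
Only numpy, scipy, OpenCV 4.12 (cv2) and the standard library are available. Lean on these libraries where they do the work, as an engineer would, in place of code of your own. Each camera call takes 0.05 s, during which the arm holds its last target. There are 200 camera calls.

## Working session

There is one attempt and no reset: what is moved stays moved. The work goes in short steps, Python scripts to look and compute and a shell command to move; the robot and the scene stay as the last step left them, time stands still between calls to the robot, and variables do not carry over. Pictures are saved under pics/ and viewed, about 8 in all and at most 12, crops included, and the job is handed in when it is done.

```bash
mkdir -p pics; ls
cat > h.py <<'E'
import numpy as np,cv2
from workcell import env
from scipy.spatial.transform import Rotation as R
def px2w(name,depth,u,v,r=2):
    p=env.camera_params(name);K=np.array(p["camera_matrix"]);T=np.array(p["cam_to_world"])
    d=depth[int(v)-r:int(v)+r+1,int(u)-r:int(u)+r+1];d=np.median(d[d>0])
    dist=p.get("dist_coeffs",p.get("distortion"))
    n=cv2.undistortPoints(np.array([[[u,v]]],float),K,None if dist is None else np.array(dist,float))[0,0]
    return (T@[n[0]*d,-n[1]*d,-d,1])[:3]
def cloud(name,depth):
    p=env.camera_params(name);K=np.array(p["camera_matrix"]);T=np.array(p["cam_to_world"])
    v,u=np.mgrid[0:480,0:640];x=(u-K[0,2])/K[0,0]*depth;y=(v-K[1,2])/K[1,1]*depth
    P=np.stack([x,-y,-depth,np.ones_like(depth)],-1)@T.T
    return P[...,:3]
E
python3 - <<'E'
from h import *
for n in("top","side"):
    im,d=env.grab_frame(n);cv2.imwrite(f"pics/{n}0.png",im);np.save(f"pics/{n}0.npy",d)
    p=env.camera_params(n);print(p)
print(env.state(),env.grip_point_offset)
E
```

```text
pics
{'camera_matrix': array([[460.20159668,   0.        , 325.93464097],
       [  0.        , 460.20159668, 246.6210675 ],
       [  0.        ,   0.        ,   1.        ]]), 'cam_to_world': array([[ 1.92424552e-02,  9.94837594e-01, -9.96387951e-02,
         3.45456278e+02],
       [-9.99779248e-01,  1.99869420e-02,  6.47894137e-03,
         6.47131108e+00],
       [ 8.43696926e-03,  9.94921289e-02,  9.95002580e-01,
         1.18888724e+03],
       [ 0.00000000e+00,  0.00000000e+00,  0.00000000e+00,
         1.00000000e+00]])}
{'camera_matrix': array([[571.47241273,   0.        , 317.22343359],
       [  0.        , 571.47241273, 238.16879667],
       [  0.        ,   0.        ,   1.        ]]), 'cam_to_world': array([[ 7.14532448e-01,  3.37462607e-01, -6.12831436e-01,
        -3.52120866e+02],
       [-6.99158105e-01,  3.75655798e-01, -6.08326117e-01,
        -7.99251442e+02],
       [ 2.49263650e-02,  8.63134816e-01,  5.04357974e-01,
         7.87447487e+02],
       [ 0.00000000e+00,  0.00000000e+00,  0.00000000e+00,
         1.00000000e+00]])}
{'time_s': 0.1, 'qpos': array([ 7.36260534e+01,  1.83471324e+01,  8.96988392e+01,  4.28107702e-04,
        7.20435953e+01, -1.14496624e+00]), 'qvel': array([-0.02864918, -0.04511029, -0.17251619, -0.01278639, -0.09047353,
        0.07182992]), 'effort': array([-1.10208995e-03, -4.13332343e+01, -2.32507360e+01,  7.28171412e-02,
        4.22021875e-02, -5.26881809e-05]), 'ee_pos': array([150.89169081, 554.35089151, 191.51676531]), 'ee_rot': array([-1.79997803e+02,  8.95408774e-02,  7.47708890e+01]), 'force': array([ 0.99370516,  0.09453261, -0.54055468]), 'torque': array([-0.03553108,  0.04964666,  0.04574721]), 'gripper_width': 91.22089608999198} 18.8
```

View pics/top0.png

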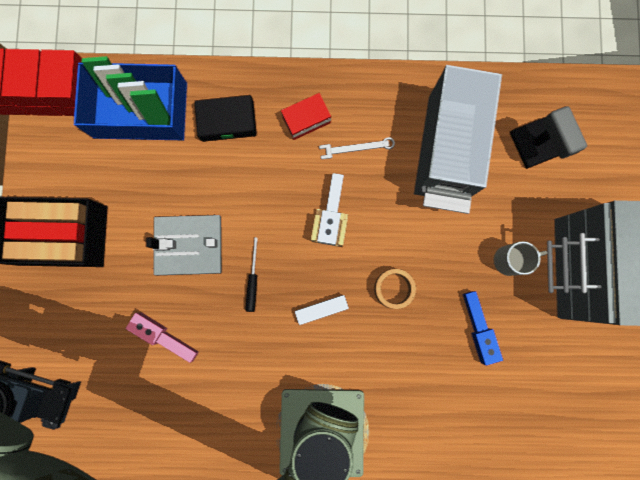

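View pics/side0.png

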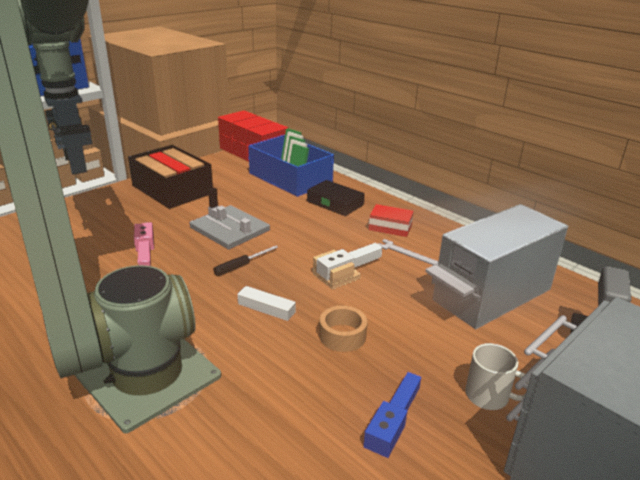

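Candidates for the holder are the silver stepped piece in the cradle (top 330,225), the plain silver bar (321,309), the pink piece (160,335) and the blue piece (482,328). I choose the silver stepped one with two dots in the wooden cradle. One close crop will check it.

Run:
```python
from h import *
im=cv2.imread("pics/top0.png")
a=cv2.resize(im[165:255,295:365],None,fx=5,fy=5,interpolation=cv2.INTER_CUBIC)   # 350x450
b=cv2.resize(im[205:285,140:230],None,fx=4.4,fy=4.4,interpolation=cv2.INTER_CUBIC)
c=np.zeros((450,350+396,3),np.uint8);c[:,:350]=a;c[:352,350:]=b
cv2.imwrite("pics/c1.png",c)
e=cv2.resize(im[60:220,405:515],None,fx=3.7,fy=3.7,interpolation=cv2.INTER_CUBIC)
s=cv2.imread("pics/side0.png")[205:325,415:575]
s=cv2.resize(s,None,fx=2.4,fy=2.4)
f=np.zeros((592,407+384,3),np.uint8);f[:,:407]=e;f[:288,407:]=s
s2=cv2.resize(cv2.imread("pics/side0.png")[180:255,180:280],None,fx=3.8,fy=3.8);f[300:585,407:787]=s2
cv2.imwrite("pics/c2.png",f)
```

```text
(no output)
```

View pics/c1.png

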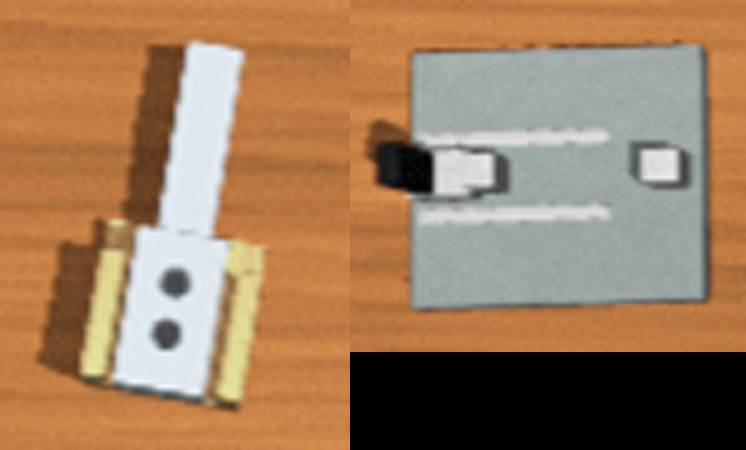

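View pics/c2.png

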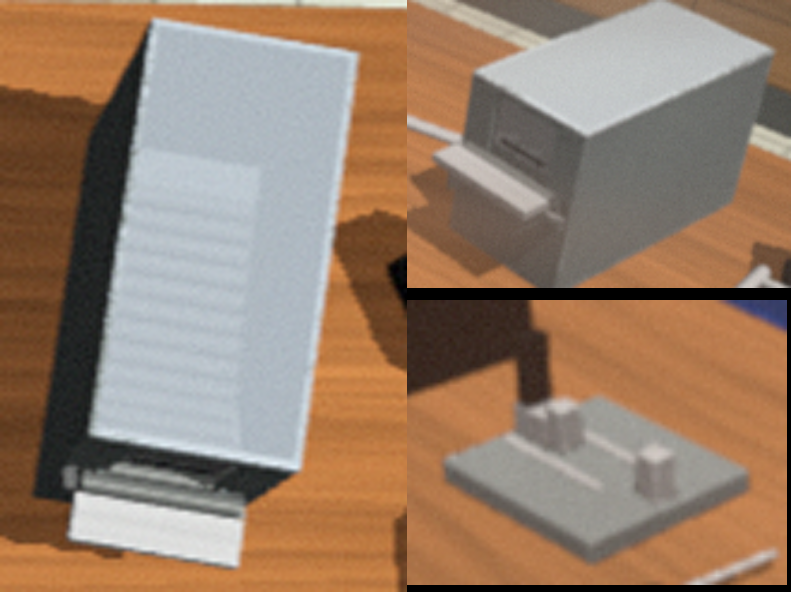

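The crops confirm it: the chosen piece has a grey-silver stepped body with two dots, head at (330,228) and shank end at (338,174). The caliper's jaw is at (237..)/(left) and its anvil at (210,242). The box's mouth is at the ledge, (447,200). Next I fit poses from the corners at their known heights.

```bash
cat >> h.py <<'E'
def plane(name,u,v,z):
    p=env.camera_params(name);K=np.array(p["camera_matrix"]);T=np.array(p["cam_to_world"])
    r=T[:3,:3]@[(u-K[0,2])/K[0,0],-(v-K[1,2])/K[1,1],-1];t=T[:3,3]
    return t+r*(z-t[2])/r[2]
def fit(L,W):
    L=np.array(L,float);W=np.array(W)[:,:2];lc,wc=L.mean(0),W.mean(0)
    a=L-lc;b=W-wc;th=np.arctan2((a[:,0]*b[:,1]-a[:,1]*b[:,0]).sum(),(a*b).sum())
    c,s=np.cos(th),np.sin(th);M=np.array([[c,-s],[s,c]])
    return wc-M@lc,np.degrees(th),np.abs(W-(L@M.T+wc-M@lc)).max()
E
python3 - <<'E'
from h import *
d=np.load("pics/top0.npy")
def go(crop,L,name):
    W=[plane("top",u,v,z) for u,v,z in crop]
    dz=[d[int(round(v)),int(round(u))] for u,v,z in crop]
    print(name,fit(L,W))
A=lambda x,y,z:(295+x/5-.4,165+y/5-.4,z)
go([A(136,226,55),A(228,240,55),A(207,398,55),A(112,383,55),A(188,42,45),A(244,50,45)],[(40,23),(40,-23),(-40,-23),(-40,23),(140,14),(140,-14)],"holder")
B=lambda x,y,z:(140+(x-350)/4.4-.4,205+y/4.4-.4,z)
go([B(412,50,20),B(703,45,20),B(707,300,20),B(413,308,20)],[(75,117),(75,-53),(-75,-53),(-75,117)],"gauge")
print("anvil top c",plane("top",*B(660,165,56))," jaw face",plane("top",*B(495,172,56)),"fin top",plane("top",*B(405,168,102)))
E_=lambda x,y,z:(405+x/3.7-.4,60+y/3.7-.4,z)
go([E_(152,18,176),E_(358,52,176),E_(300,470,176),E_(90,435,176)],[(270,65),(270,-65),(0,-65),(0,65)],"box")
go([E_(75,490,110),E_(245,515,110),E_(238,567,110),E_(68,540,110)],[(0,55),(0,-55),(-50,-55),(-50,55)],"ledge")
P=cloud("top",d)
for n,(u,v) in dict(head=(330,225),shank=(335,190),bed=(190,260),fin=(153,241),roof=(470,120),ledge=(447,201)).items(): print(n,P[v,u].round(1))
for n in["head"]:
  m=(np.abs(P[...,2]-55)<6)&(np.hypot(P[...,0]-380,P[...,1]-0)<70);print(m.sum(),cv2.minAreaRect(P[m][:,:2].astype(np.float32)))
E
```

```text
holder (array([508.2217389 ,  -7.22177708]), np.float64(-8.136604959079726), np.float64(1.4051839258547183))
gauge (array([462.78187394, 320.70896012]), np.float64(2.846017992418817), np.float64(1.338357093555146))
anvil top c [464.37664577 285.63003378  56.        ]  jaw face [458.56509308 377.81779752  56.        ] fin top [455.16256885 411.14484201 102.        ]
box (array([ 598.73017164, -292.66323218]), np.float64(-8.51836570975933), np.float64(0.5077424308632317))
ledge (array([ 590.27332027, -290.22152091]), np.float64(-7.694934450301715), np.float64(8.365356859434655))
head [513.2 -10.   55.7]
shank [604.9 -21.2  42.6]
bed [421.4 342.9  21.2]
fin [461.2 415.5  85.3]
roof [ 743.5 -322.9  176.4]
ledge [ 568.9 -287.5  108.7]
0 ((0.0, 0.0), (0.0, 0.0), 0.0)
```

```bash
cat >> h.py <<'E'
F=dict(hold=(508.2,-7.2,-8.1),gauge=(462.8,320.7,2.85),box=(598.7,-292.7,-8.5))
def f2w(fr,x,y):
    ox,oy,t=F[fr];t=np.radians(t);return np.array([ox+x*np.cos(t)-y*np.sin(t),oy+x*np.sin(t)+y*np.cos(t)])
def to(fr,x,y,zg,label=""):
    "shift of tool to bring grasp point to frame xy, height zg, pads across frame y"
    s=env.state();Rm=R.from_euler("xyz",s["ee_rot"],degrees=True).as_matrix()
    tgt=np.r_[f2w(fr,x,y),zg-18.8];dl=Rm.T@(tgt-s["ee_pos"])
    print(label,"shift m",(dl/1000).round(4),"roll",round(s["ee_rot"][2]-(F[fr][2]+90),2))
def inf(fr):
    s=env.state();ox,oy,t=F[fr];t=np.radians(t);d=s["ee_pos"][:2]-[ox,oy]
    print(fr,"xy",(d[0]*np.cos(t)+d[1]*np.sin(t)).round(1),(-d[0]*np.sin(t)+d[1]*np.cos(t)).round(1),"zg",(s["ee_pos"][2]+18.8).round(1),"rot",s["ee_rot"].round(2),"F",s["force"].round(1),"w",round(s["gripper_width"],1),"t",s["time_s"])
E
python3 - <<'E'
from h import *
to("hold",78,0,120)
E
```

```text
shift m [-0.4382  0.5697  0.091 ] roll -7.13
```

```bash
python3 -m pendant '[{"xyz":[-0.03,0.04,0],"roll":0,"jaw":0},{"xyz":[-0.065,0.085,0],"roll":-1,"jaw":0},{"xyz":[-0.10,0.13,0],"roll":-2,"jaw":0},{"xyz":[-0.135,0.175,0],"roll":-3,"jaw":0},{"xyz":[-0.17,0.221,0],"roll":-4,"jaw":0},{"xyz":[-0.205,0.267,0],"roll":-5,"jaw":0},{"xyz":[-0.24,0.312,0],"roll":-6,"jaw":0},{"xyz":[-0.275,0.358,0],"roll":-7.1,"jaw":0}]' && python3 -c "
from h import *
to('hold',78,0,90)"
```

```text
time_s: 1.1
ee_pos: [424.9, 193.8, 192.1]
ee_rot: [-180.0, -0.0, 81.9]
force: [0.2, 0.1, -0.2]
gripper_width: 91.2
 shift m [-0.1873  0.1888  0.1208] roll 0.01
```

```bash
python3 -m pendant '[{"xyz":[-0.035,0.035,0.01],"roll":0,"jaw":0},{"xyz":[-0.07,0.07,0.02],"roll":0,"jaw":0},{"xyz":[-0.105,0.106,0.04],"roll":0,"jaw":0.2},{"xyz":[-0.14,0.141,0.06],"roll":0,"jaw":0.2},{"xyz":[-0.17,0.172,0.08],"roll":0,"jaw":0.2},{"xyz":[-0.187,0.189,0.10],"roll":0,"jaw":0.2},{"xyz":[-0.187,0.189,0.11],"roll":0,"jaw":0.2},{"xyz":[-0.187,0.189,0.11],"roll":0,"jaw":0.2}]'
python3 - <<'E'
from h import *
to('hold',78,0,37)
im,d=env.grab_frame("top");cv2.imwrite("pics/t1.png",cv2.resize(im[150:270,270:400],None,fx=4,fy=4));
im,d=env.grab_frame("side");cv2.imwrite("pics/s1.png",cv2.resize(im[180:320,260:440],None,fx=4,fy=4,interpolation=cv2.INTER_CUBIC))
E
```

```text
time_s: 2.1
ee_pos: [583.6, -15.8, 81.3]
ee_rot: [-179.8, -0.0, 81.9]
force: [0.2, -0.3, -0.4]
gripper_width: 73.2
 shift m [-0.0021  0.0023  0.0631] roll -0.03
```

View pics/s1.png

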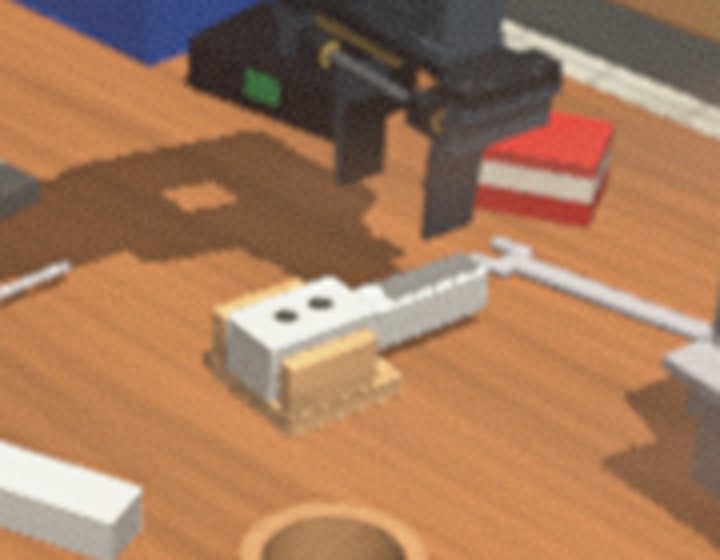

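The picture shows the fingers straddling the shank from above, at crop (405,190) over the shank (430,300). Going down and closing.

```bash
python3 -m pendant '[{"xyz":[-0.002,0.002,0.02],"roll":0,"jaw":0.2},{"xyz":[-0.002,0.002,0.045],"roll":0,"jaw":0.3},{"xyz":[-0.002,0.002,0.062],"roll":0,"jaw":0.4},{"xyz":[-0.002,0.002,0.062],"roll":0,"jaw":0.5},{"xyz":[-0.002,0.002,0.062],"roll":0,"jaw":0.9},{"xyz":[-0.002,0.002,0.062],"roll":0,"jaw":0.9},{"xyz":[-0.002,0.002,0.062],"roll":0,"jaw":0.9},{"xyz":[-0.002,0.002,0.062],"roll":0,"jaw":0.9}]' 55; python3 -c "
from h import *
inf('hold')"
```

```text
time_s: 3.2
ee_pos: [587.5, -18.7, 21.1]
ee_rot: [179.9, -0.0, 81.9]
force: [0.8, 0.2, 3.4]
gripper_width: 26.1
hold xy 80.1 -0.2 zg 39.9 rot [ 1.7988e+02 -2.0000e-02  8.1870e+01] F [0.8 0.2 3.4] w 26.1 t 3.2
```

```bash
python3 -m pendant '[{"xyz":[0,0,-0.005],"roll":0,"jaw":0.9},{"xyz":[0,0,-0.015],"roll":0,"jaw":0.9},{"xyz":[0,0,-0.03],"roll":0,"jaw":0.9},{"xyz":[0,0,-0.05],"roll":0,"jaw":0.9},{"xyz":[0,0,-0.07],"roll":0,"jaw":0.9},{"xyz":[0,0,-0.09],"roll":0,"jaw":0.9},{"xyz":[0,0,-0.11],"roll":0,"jaw":0.9},{"xyz":[0,0,-0.11],"roll":0,"jaw":0.9}]' 55
python3 - <<'E'
from h import *
inf('hold')
# holder head centre goes to gauge (-25,4): grasp at x=80 along => gauge 55
to('gauge',55,5,150)
im,d=env.grab_frame("side");cv2.imwrite("pics/s2.png",cv2.resize(im[120:320,250:450],None,fx=3,fy=3))
np.save("pics/s2.npy",d)
E
```

```text
time_s: 4.2
ee_pos: [587.9, -18.7, 132.5]
ee_rot: [179.7, -0.0, 81.9]
force: [0.1, 0.1, -4.2]
gripper_width: 26.2
hold xy 80.5 -0.2 zg 151.3 rot [ 1.7973e+02 -3.0000e-02  8.1870e+01] F [ 0.1  0.1 -4.2] w 26.2 t 4.2
 shift m [ 0.3337 -0.1188  0.0009] roll -10.98
```

View pics/s2.png

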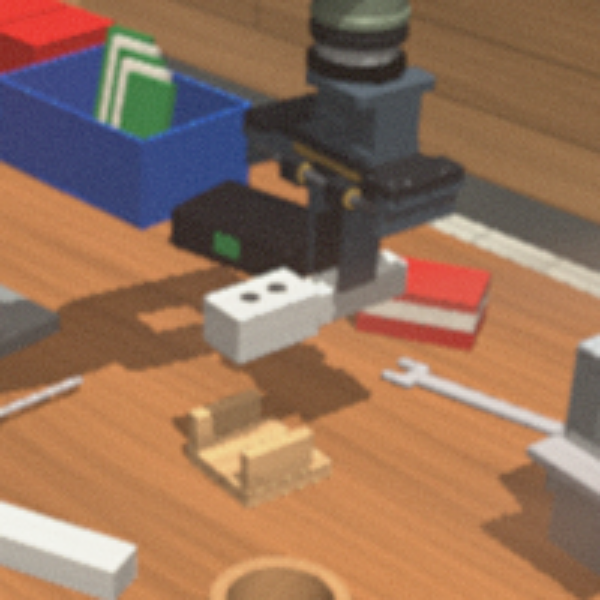

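The head hangs level enough at crop (260,310), clear of the cradle. Carrying it to the caliper.

```bash
python3 -m pendant '[{"xyz":[0.025,-0.01,-0.01],"roll":-1,"jaw":0.9},{"xyz":[0.07,-0.025,-0.01],"roll":-3,"jaw":0.9},{"xyz":[0.12,-0.043,-0.01],"roll":-5,"jaw":0.9},{"xyz":[0.175,-0.062,-0.01],"roll":-7,"jaw":0.9},{"xyz":[0.23,-0.082,-0.01],"roll":-9,"jaw":0.9},{"xyz":[0.28,-0.1,-0.01],"roll":-10,"jaw":0.9},{"xyz":[0.32,-0.114,-0.01],"roll":-11,"jaw":0.9},{"xyz":[0.334,-0.119,-0.01],"roll":-11,"jaw":0.9}]' ; python3 -m pendant '[{"xyz":[0,0,0.01],"roll":0,"jaw":0.9},{"xyz":[0,0,0.03],"roll":0,"jaw":0.9},{"xyz":[0,0,0.05],"roll":0,"jaw":0.9},{"xyz":[0,0,0.065],"roll":0,"jaw":0.9},{"xyz":[0,0,0.075],"roll":0,"jaw":0.9},{"xyz":[0,0,0.08],"roll":0,"jaw":0.9},{"xyz":[0,0,0.08],"roll":0,"jaw":0.9},{"xyz":[0,0,0.08],"roll":0,"jaw":0.9}]'
python3 - <<'E'
from h import *
inf('gauge');to('gauge',55,5,46)
for n in("top","side"):
    im,d=env.grab_frame(n);np.save(f"pics/{n}3.npy",d);cv2.imwrite(f"pics/{n}3.png",im)
a=cv2.resize(cv2.imread("pics/top3.png")[190:290,130:230],None,fx=4,fy=4)
b=cv2.resize(cv2.imread("pics/side3.png")[155:255,175:275],None,fx=4,fy=4)
cv2.imwrite("pics/c3.png",np.hstack([a,b]))
E
```

```text
time_s: 5.25
ee_pos: [514.6, 330.7, 138.9]
ee_rot: [-179.9, 0.0, 93.0]
force: [-0.0, -0.5, -3.5]
gripper_width: 26.4
time_s: 6.25
ee_pos: [516.4, 329.1, 60.9]
ee_rot: [179.9, -0.0, 92.9]
force: [0.3, 0.3, -4.3]
gripper_width: 26.5
gauge xy 54.0 5.7 zg 79.7 rot [ 1.7993e+02 -4.0000e-02  9.2880e+01] F [ 0.3  0.3 -4.3] w 26.5 t 6.25
 shift m [-0.0008  0.001   0.0337] roll 0.03
```

View pics/c3.png

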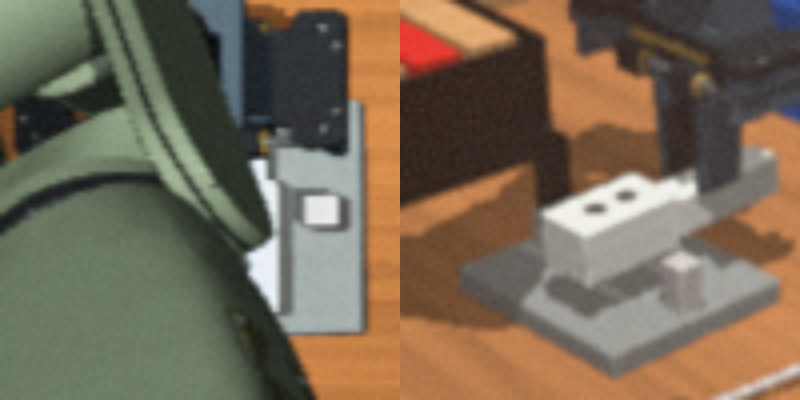

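Head hangs straight above the bed, its near flank at crop x≈285 clear of the anvil (322,210). Lowering, then letting go.

```bash
python3 -m pendant '[{"xyz":[0,0,0.01],"roll":0,"jaw":0.9},{"xyz":[0,0,0.02],"roll":0,"jaw":0.9},{"xyz":[0,0,0.026],"roll":0,"jaw":0.9},{"xyz":[0,0,0.029],"roll":0,"jaw":0.9},{"xyz":[0,0,0.031],"roll":0,"jaw":0.9},{"xyz":[0,0,0.032],"roll":0,"jaw":0.9},{"xyz":[0,0,0.032],"roll":0,"jaw":0.9},{"xyz":[0,0,0.032],"roll":0,"jaw":0.9}]'; python3 -c "
from h import *
inf('gauge')"
```

```text
time_s: 7.35
ee_pos: [516.2, 328.9, 28.5]
ee_rot: [180.0, -0.0, 92.9]
force: [-0.2, 1.1, -4.5]
gripper_width: 26.4
gauge xy 53.7 5.6 zg 47.3 rot [ 1.7997e+02 -2.0000e-02  9.2870e+01] F [-0.2  1.1 -4.5] w 26.4 t 7.35
```

Not touching yet, about 2 mm to go.

```bash
python3 -m pendant '[{"xyz":[0,0,0.001],"roll":0,"jaw":0.9},{"xyz":[0,0,0.0015],"roll":0,"jaw":0.9},{"xyz":[0,0,0.002],"roll":0,"jaw":0.9},{"xyz":[0,0,0.0025],"roll":0,"jaw":0.9},{"xyz":[0,0,0.0025],"roll":0,"jaw":0.9},{"xyz":[0,0,0.0025],"roll":0,"jaw":0.65},{"xyz":[0,0,0.0025],"roll":0,"jaw":0.5},{"xyz":[0,0,0.0025],"roll":0,"jaw":0.45}]'; python3 -m pendant '[{"xyz":[0,0,0],"roll":0,"jaw":0.45},{"xyz":[0,0,-0.02],"roll":0,"jaw":0.45},{"xyz":[0,0,-0.06],"roll":0,"jaw":0.45},{"xyz":[0,0,-0.1],"roll":0,"jaw":0.45},{"xyz":[0.02,0,-0.14],"roll":0,"jaw":0.45},{"xyz":[0.05,0.01,-0.15],"roll":0,"jaw":0.45},{"xyz":[0.08,0.03,-0.15],"roll":0,"jaw":0.45},{"xyz":[0.09,0.05,-0.15],"roll":0,"jaw":0.45}]'
python3 - <<'E'
from h import *
inf('gauge')
im,d=env.grab_frame("side");np.save("pics/s4.npy",d)
t,d2=env.grab_frame("top")
cv2.imwrite("pics/c4.png",np.hstack([cv2.resize(t[190:290,130:230],None,fx=4,fy=4),cv2.resize(im[155:255,175:275],None,fx=4,fy=4)]))
P=cloud("side",d);
for z,n in((60,"head top"),):
  m=(np.abs(P[...,2]-z)<4)&(P[...,0]>380)&(P[...,0]<500)&(P[...,1]>295)&(P[...,1]<360)
  print(n,m.sum(),P[m][:,2].mean(),cv2.minAreaRect(P[m][:,:2].astype(np.float32)))
m=(P[...,2]>75)&(P[...,2]<104)&(np.abs(P[...,0]-458)<25)&(np.abs(P[...,1]-415)<30);print("fin",m.sum(),P[m].min(0),P[m].max(0))
E
```

```text
time_s: 8.35
ee_pos: [515.7, 328.8, 25.7]
ee_rot: [-180.0, 0.0, 92.9]
force: [0.2, -0.0, 0.3]
gripper_width: 48.6
time_s: 9.35
ee_pos: [561.5, 423.0, 175.8]
ee_rot: [180.0, -0.0, 93.0]
force: [0.7, -0.0, -0.7]
gripper_width: 50.1
gauge xy 103.6 97.3 zg 194.6 rot [ 1.7999e+02 -4.0000e-02  9.2970e+01] F [ 0.7 -0.  -0.7] w 50.1 t 9.35
head top 215 58.08151501406923 ((435.150634765625, 321.279541015625), (82.81382751464844, 46.86503982543945), 3.0275626182556152)
fin 89 [441.60224917 406.24597185  75.10891981] [468.5354191  425.42530053 103.02167418]
```

View pics/c4.png

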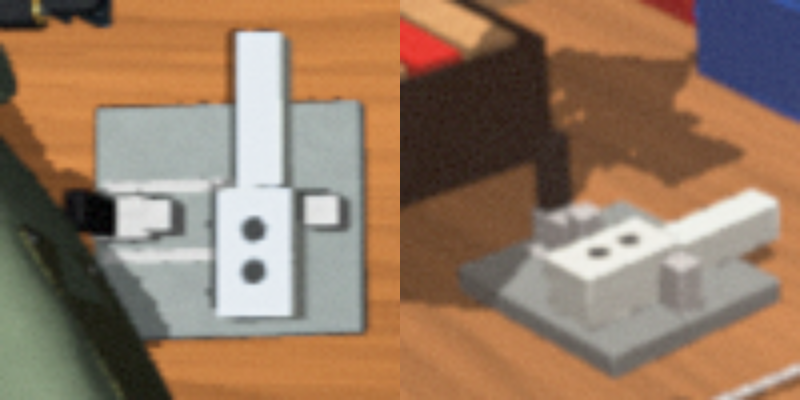

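Holder lies flat and straight: side crop shows it on the bed, top crop head (255,250) between jaw (145,215) and anvil (322,210). Head centre at gauge x≈-27, y≈+2. Now the fin.

```bash
python3 -m pendant '[{"xyz":[0,-0.02,0],"roll":0,"jaw":0.45},{"xyz":[0,-0.05,0],"roll":0,"jaw":0.45},{"xyz":[0,-0.09,0],"roll":0,"jaw":0.45},{"xyz":[0,-0.1035,0.01],"roll":0,"jaw":0.45},{"xyz":[0,-0.1035,0.03],"roll":0,"jaw":0.45},{"xyz":[0,-0.1035,0.05],"roll":0,"jaw":0.45},{"xyz":[0,-0.1035,0.06],"roll":0,"jaw":0.45},{"xyz":[0,-0.1035,0.06],"roll":0,"jaw":0.45}]'
python3 - <<'E'
from h import *
inf('gauge');to('gauge',0,96,90)
im,d=env.grab_frame("side")
cv2.imwrite("pics/c5.png",cv2.resize(im[130:250,160:280],None,fx=5,fy=5))
E
```

```text
time_s: 10.45
ee_pos: [457.5, 415.4, 115.3]
ee_rot: [-179.9, 0.1, 92.9]
force: [-0.3, 1.1, 0.3]
gripper_width: 50.1
gauge xy -0.6 94.8 zg 134.1 rot [-1.7993e+02  5.0000e-02  9.2860e+01] F [-0.3  1.1  0.3] w 50.1 t 10.45
 shift m [0.0012 0.0006 0.0441] roll 0.01
```

View pics/c5.png

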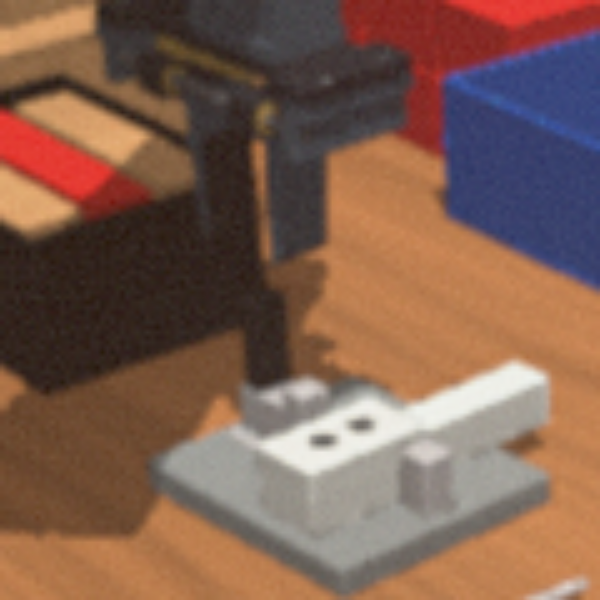

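Fin top (265,295) lies between the finger tips (210,235) and (300,255). Down and pinch.

```bash
python3 -m pendant '[{"xyz":[0.002,0.0005,0.015],"roll":0,"jaw":0.45},{"xyz":[0.002,0.0005,0.035],"roll":0,"jaw":0.45},{"xyz":[0.002,0.0005,0.043],"roll":0,"jaw":0.45},{"xyz":[0.002,0.0005,0.043],"roll":0,"jaw":0.6},{"xyz":[0.002,0.0005,0.043],"roll":0,"jaw":0.75},{"xyz":[0.002,0.0005,0.043],"roll":0,"jaw":1},{"xyz":[0.002,0.0005,0.043],"roll":0,"jaw":1},{"xyz":[0.002,0.0005,0.043],"roll":0,"jaw":1}]' 25; python3 -c "
from h import *
inf('gauge')"
```

```text
time_s: 11.5
ee_pos: [458.8, 418.7, 73.4]
ee_rot: [179.9, -0.1, 92.9]
force: [-0.6, 2.6, 2.5]
gripper_width: 13.3
gauge xy 0.9 98.1 zg 92.2 rot [ 1.7994e+02 -9.0000e-02  9.2860e+01] F [-0.6  2.6  2.5] w 13.3 t 11.5
```

```bash
python3 -m pendant '[{"xyz":[-0.002,0,0],"roll":0,"jaw":1},{"xyz":[-0.005,0,0],"roll":0,"jaw":1},{"xyz":[-0.009,0,0],"roll":0,"jaw":1},{"xyz":[-0.013,0,0],"roll":0,"jaw":1},{"xyz":[-0.017,0,0],"roll":0,"jaw":1},{"xyz":[-0.021,0,0],"roll":0,"jaw":1},{"xyz":[-0.024,0,0],"roll":0,"jaw":1},{"xyz":[-0.025,0,0],"roll":0,"jaw":1}]'; python3 -c "
from h import *
inf('gauge')";python3 -m pendant '[{"xyz":[-0.0005,0,0],"roll":0,"jaw":1},{"xyz":[-0.001,0,0],"roll":0,"jaw":1},{"xyz":[-0.002,0,0],"roll":0,"jaw":1},{"xyz":[-0.003,0,0],"roll":0,"jaw":1},{"xyz":[-0.004,0,0],"roll":0,"jaw":1},{"xyz":[-0.005,0,0],"roll":0,"jaw":1},{"xyz":[-0.0055,0,0],"roll":0,"jaw":1},{"xyz":[-0.006,0,0],"roll":0,"jaw":1}]'; python3 -c "
from h import *
inf('gauge')"
```

```text
time_s: 12.5
ee_pos: [460.0, 392.9, 73.4]
ee_rot: [180.0, -0.0, 92.9]
force: [-0.4, 1.3, 5.5]
gripper_width: 13.4
gauge xy 0.8 72.3 zg 92.2 rot [ 1.7995e+02 -4.0000e-02  9.2850e+01] F [-0.4  1.3  5.5] w 13.4 t 12.5
time_s: 13.5
ee_pos: [460.3, 387.8, 73.4]
ee_rot: [179.9, -0.1, 92.8]
force: [-0.4, 3.6, 5.1]
gripper_width: 13.8
gauge xy 0.9 67.2 zg 92.2 rot [ 1.7994e+02 -1.2000e-01  9.2850e+01] F [-0.4  3.6  5.1] w 13.8 t 13.5
```

```bash
python3 -m pendant '[{"xyz":[-0.0003,0,0],"roll":0,"jaw":1},{"xyz":[-0.0006,0,0],"roll":0,"jaw":1},{"xyz":[-0.001,0,0],"roll":0,"jaw":1},{"xyz":[-0.0013,0,0],"roll":0,"jaw":1},{"xyz":[-0.0016,0,0],"roll":0,"jaw":1},{"xyz":[-0.002,0,0],"roll":0,"jaw":1},{"xyz":[-0.002,0,0],"roll":0,"jaw":1},{"xyz":[-0.002,0,0],"roll":0,"jaw":1}]'; python3 -c "
from h import *
inf('gauge')"
```

```text
time_s: 14.5
ee_pos: [460.4, 385.8, 73.4]
ee_rot: [179.9, -0.1, 92.9]
force: [-0.9, 3.6, 5.2]
gripper_width: 13.8
gauge xy 0.9 65.1 zg 92.2 rot [ 1.7994e+02 -1.1000e-01  9.2850e+01] F [-0.9  3.6  5.2] w 13.8 t 14.5
```

Still sliding (gap about 48). Continuing in fine steps.

```bash
python3 -m pendant '[{"xyz":[-0.0002,0,0],"roll":0,"jaw":1},{"xyz":[-0.0004,0,0],"roll":0,"jaw":1},{"xyz":[-0.0006,0,0],"roll":0,"jaw":1},{"xyz":[-0.0008,0,0],"roll":0,"jaw":1},{"xyz":[-0.001,0,0],"roll":0,"jaw":1},{"xyz":[-0.0012,0,0],"roll":0,"jaw":1},{"xyz":[-0.0014,0,0],"roll":0,"jaw":1},{"xyz":[-0.0015,0,0],"roll":0,"jaw":1}]'; python3 -c "
from h import *
inf('gauge')"
```

```text
time_s: 15.5
ee_pos: [460.5, 385.2, 73.4]
ee_rot: [179.9, -0.2, 92.8]
force: [-1.3, 6.1, 5.1]
gripper_width: 13.4
gauge xy 0.9 64.5 zg 92.2 rot [179.93  -0.2   92.84] F [-1.3  6.1  5.1] w 13.4 t 15.5
```

```bash
python3 -m pendant '[{"xyz":[-0.0003,0,0],"roll":0,"jaw":1},{"xyz":[-0.0006,0,0],"roll":0,"jaw":1},{"xyz":[-0.0009,0,0],"roll":0,"jaw":1},{"xyz":[-0.0012,0,0],"roll":0,"jaw":1},{"xyz":[-0.0015,0,0],"roll":0,"jaw":1},{"xyz":[-0.0015,0,0],"roll":0,"jaw":1},{"xyz":[-0.0015,0,0],"roll":0,"jaw":1},{"xyz":[-0.0015,0,0],"roll":0,"jaw":1}]'; python3 -c "
from h import *
inf('gauge')"
```

```text
time_s: 16.5
ee_pos: [460.5, 385.2, 73.4]
ee_rot: [179.9, -0.4, 92.8]
force: [-1.9, 8.7, 3.5]
gripper_width: 13.7
gauge xy 0.9 64.5 zg 92.2 rot [179.91  -0.36  92.81] F [-1.9  8.7  3.5] w 13.7 t 16.5
```

Stalled, at about 2 N per mm. A little more, then hold.

```bash
python3 -m pendant '[{"xyz":[-0.0004,0,0],"roll":0,"jaw":1},{"xyz":[-0.0008,0,0],"roll":0,"jaw":1},{"xyz":[-0.001,0,0],"roll":0,"jaw":1},{"xyz":[-0.001,0,0],"roll":0,"jaw":1},{"xyz":[-0.001,0,0],"roll":0,"jaw":1},{"xyz":[-0.001,0,0],"roll":0,"jaw":1},{"xyz":[-0.001,0,0],"roll":0,"jaw":1},{"xyz":[-0.001,0,0],"roll":0,"jaw":1}]'; python3 -c "
from h import *
inf('gauge')
im,d=env.grab_frame('side');cv2.imwrite('pics/c6.png',cv2.resize(im[130:250,160:280],None,fx=5,fy=5))"
python3 -m pendant '[{"xyz":[0,0,0],"roll":0,"jaw":1},{"xyz":[0,0,0],"roll":0,"jaw":1},{"xyz":[0,0,0],"roll":0,"jaw":1},{"xyz":[0,0,0],"roll":0,"jaw":1},{"xyz":[0,0,0],"roll":0,"jaw":1},{"xyz":[0,0,0],"roll":0,"jaw":1},{"xyz":[0,0,0],"roll":0,"jaw":1},{"xyz":[0,0,0],"roll":0,"jaw":1}]'
```

```text
time_s: 17.5
ee_pos: [460.5, 385.2, 73.4]
ee_rot: [179.9, -0.5, 92.8]
force: [-2.8, 12.4, 2.8]
gripper_width: 13.6
gauge xy 0.9 64.5 zg 92.2 rot [179.9   -0.46  92.79] F [-2.8 12.4  2.8] w 13.6 t 17.5
time_s: 18.55
ee_pos: [460.5, 385.2, 73.4]
ee_rot: [179.9, -0.5, 92.8]
force: [-2.0, 12.1, 1.5]
gripper_width: 13.4
```

View pics/c6.png

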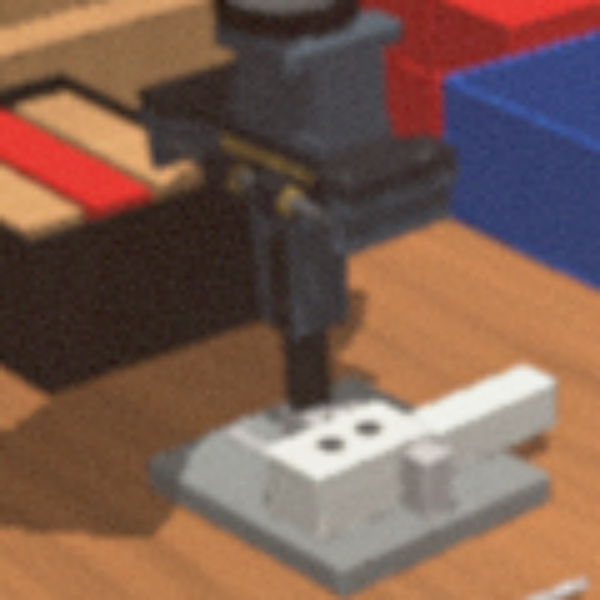

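Head is seen nipped between jaw and anvil (crop 345,450) at about 12 N, held for about 2 s. Drawing the jaw back.

```bash
python3 -m pendant '[{"xyz":[0.002,0,0],"roll":0,"jaw":1},{"xyz":[0.005,0,0],"roll":0,"jaw":1},{"xyz":[0.01,0,0],"roll":0,"jaw":1},{"xyz":[0.016,0,0],"roll":0,"jaw":1},{"xyz":[0.022,0,0],"roll":0,"jaw":1},{"xyz":[0.028,0,0],"roll":0,"jaw":1},{"xyz":[0.034,0,0],"roll":0,"jaw":1},{"xyz":[0.037,0,0],"roll":0,"jaw":1}]'; python3 -c "
from h import *
inf('gauge')"; python3 -m pendant '[{"xyz":[0,0,0],"roll":0,"jaw":1},{"xyz":[0,0,0],"roll":0,"jaw":0.7},{"xyz":[0,0,0],"roll":0,"jaw":0.5},{"xyz":[0,0,0],"roll":0,"jaw":0.45},{"xyz":[0,0,-0.015],"roll":0,"jaw":0.45},{"xyz":[0,0,-0.04],"roll":0,"jaw":0.45},{"xyz":[0,0,-0.08],"roll":0,"jaw":0.3},{"xyz":[0,0,-0.1],"roll":0,"jaw":0.0}]'
python3 - <<'E'
from h import *
inf('gauge')
im,d=env.grab_frame("side");cv2.imwrite("pics/s7.png",im)
P=cloud("side",d)
m=(np.abs(P[...,2]-58)<4)&(P[...,0]>380)&(P[...,0]<500)&(P[...,1]>285)&(P[...,1]<350)
r=cv2.minAreaRect(P[m][:,:2].astype(np.float32));print(m.sum(),P[m][:,2].mean(),r)
m=(P[...,2]>75)&(P[...,2]<104)&(np.abs(P[...,0]-458)<25)&(np.abs(P[...,1]-405)<40);print("fin",m.sum(),P[m].min(0),P[m].max(0))
to('gauge',-47,-0.5,140)
E
```

```text
time_s: 19.55
ee_pos: [458.8, 416.9, 73.3]
ee_rot: [180.0, 0.1, 92.9]
force: [-0.3, -1.6, 8.6]
gripper_width: 13.8
gauge xy 0.8 96.3 zg 92.1 rot [1.7997e+02 1.2000e-01 9.2900e+01] F [-0.3 -1.6  8.6] w 13.8 t 19.55
time_s: 20.55
ee_pos: [459.4, 418.8, 176.3]
ee_rot: [179.8, -0.2, 92.9]
force: [0.3, -0.5, -0.2]
gripper_width: 67.4
gauge xy 1.5 98.1 zg 195.1 rot [ 1.7979e+02 -1.6000e-01  9.2870e+01] F [ 0.3 -0.5 -0.2] w 67.4 t 20.55
276 57.37476087519798 ((435.3985900878906, 314.7392272949219), (57.94526672363281, 87.7533950805664), 89.66889953613281)
fin 89 [442.47429935 402.1971758   75.19780335] [472.40755204 423.18993473 101.94169346]
 shift m [-0.0996 -0.0498  0.0565] roll 0.02
```

Jaw drawn back to a gap of about 80. Now the fresh grasp near the tail, at head x≈-22.

```bash
python3 -m pendant '[{"xyz":[-0.02,-0.01,0],"roll":0,"jaw":0.1},{"xyz":[-0.05,-0.026,0],"roll":0,"jaw":0.1},{"xyz":[-0.08,-0.042,0.01],"roll":0,"jaw":0.1},{"xyz":[-0.0995,-0.052,0.03],"roll":0,"jaw":0.1},{"xyz":[-0.0995,-0.052,0.06],"roll":0,"jaw":0.1},{"xyz":[-0.0995,-0.052,0.07],"roll":0,"jaw":0.1},{"xyz":[-0.0995,-0.052,0.07],"roll":0,"jaw":0.1},{"xyz":[-0.0995,-0.052,0.07],"roll":0,"jaw":0.1}]'
python3 - <<'E'
from h import *
inf('gauge');to('gauge',-49,-0.5,46)
im,d=env.grab_frame("side");a=cv2.resize(im[140:240,170:270],None,fx=4,fy=4)
im,d=env.grab_frame("top");b=cv2.resize(im[190:290,130:230],None,fx=4,fy=4)
cv2.imwrite("pics/c7.png",np.hstack([a,b]))
E
```

```text
time_s: 21.6
ee_pos: [412.3, 316.8, 103.7]
ee_rot: [179.9, -0.1, 92.9]
force: [0.4, 0.3, 0.3]
gripper_width: 82.4
gauge xy -50.6 -1.4 zg 122.5 rot [ 1.7991e+02 -7.0000e-02  9.2880e+01] F [0.4 0.3 0.3] w 82.4 t 21.6
 shift m [0.0008 0.0015 0.0765] roll 0.03
```

View pics/c7.png

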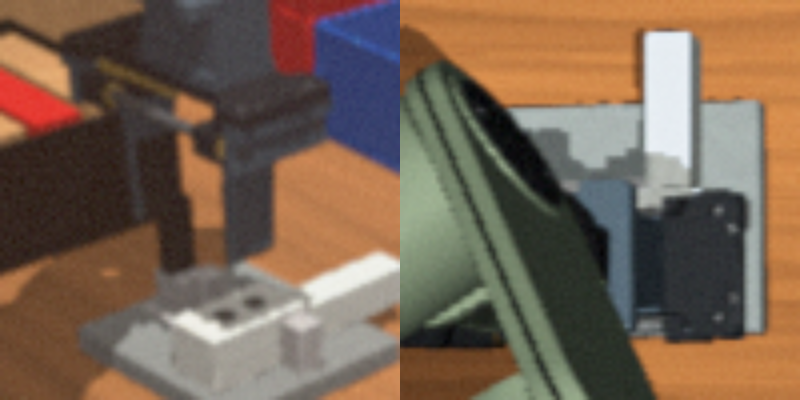

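Holder lies straight on the bed, fingers above the head's tail. Down and grip.

```bash
python3 -m pendant '[{"xyz":[0.001,0.0015,0.02],"roll":0,"jaw":0.1},{"xyz":[0.001,0.0015,0.05],"roll":0,"jaw":0.1},{"xyz":[0.001,0.0015,0.07],"roll":0,"jaw":0.15},{"xyz":[0.001,0.0015,0.076],"roll":0,"jaw":0.25},{"xyz":[0.001,0.0015,0.076],"roll":0,"jaw":0.35},{"xyz":[0.001,0.0015,0.076],"roll":0,"jaw":0.8},{"xyz":[0.001,0.0015,0.076],"roll":0,"jaw":0.8},{"xyz":[0.001,0.0015,0.076],"roll":0,"jaw":0.8}]' 58; python3 -c "
from h import *
inf('gauge')";python3 -m pendant '[{"xyz":[0,0,-0.005],"roll":0,"jaw":0.8},{"xyz":[0,0,-0.02],"roll":0,"jaw":0.8},{"xyz":[0,0,-0.045],"roll":0,"jaw":0.8},{"xyz":[0,0,-0.075],"roll":0,"jaw":0.8},{"xyz":[0,0,-0.1],"roll":0,"jaw":0.8},{"xyz":[0,0,-0.125],"roll":0,"jaw":0.8},{"xyz":[0,0,-0.14],"roll":0,"jaw":0.8},{"xyz":[0,0,-0.14],"roll":0,"jaw":0.8}]'
python3 - <<'E'
from h import *
inf('gauge')
to('box',-220,0,180)
im,d=env.grab_frame("side");cv2.imwrite("pics/s8.png",im);np.save("pics/s8.npy",d)
P=cloud("side",d);g=(np.abs(P[...,0]-470)<140)&(np.abs(P[...,1]-318)<40)&(P[...,2]>120)&(P[...,2]<195)
# holder top along x
ox,oy,t=F['gauge'];t=np.radians(t);gx=(P[...,0]-ox)*np.cos(t)+(P[...,1]-oy)*np.sin(t)
for a in range(-70,130,15):
    m=g&(gx>a)&(gx<a+15)
    if m.sum()>5: print(a,m.sum(),P[m][:,2].max().round(1),P[m][:,2].min().round(1))
E
```

```text
time_s: 22.7
ee_pos: [413.5, 317.8, 27.7]
ee_rot: [179.9, -0.1, 92.9]
force: [-0.8, 1.3, 4.7]
gripper_width: 45.3
gauge xy -49.4 -0.5 zg 46.5 rot [ 1.7991e+02 -8.0000e-02  9.2870e+01] F [-0.8  1.3  4.7] w 45.3 t 22.7
time_s: 23.7
ee_pos: [413.1, 317.1, 167.2]
ee_rot: [180.0, -0.0, 92.9]
force: [-0.1, -0.0, -4.7]
gripper_width: 45.4
gauge xy -49.8 -1.2 zg 186.0 rot [ 1.7996e+02 -2.0000e-02  9.2870e+01] F [-0.1 -0.  -4.7] w 45.4 t 23.7
 shift m [-0.5749 -0.0608  0.0058] roll 11.37
-70 199 194.9 157.1
-55 59 195.0 158.4
-40 49 194.8 158.2
-25 58 194.1 160.5
-10 63 194.7 157.0
5 37 195.0 157.5
20 60 188.8 158.3
35 63 188.5 157.3
50 64 189.2 156.8
65 64 189.5 156.1
80 65 189.0 156.6
95 55 188.9 157.0
110 15 185.9 157.4
```

Held level (shank top about 189 all along, underside about 159). Carrying it to the box.

```bash
python3 -m pendant '[{"xyz":[-0.02,-0.002,0],"roll":1,"jaw":0.8},{"xyz":[-0.06,-0.006,0],"roll":2,"jaw":0.8},{"xyz":[-0.105,-0.012,0],"roll":3,"jaw":0.8},{"xyz":[-0.15,-0.018,0],"roll":4.5,"jaw":0.8},{"xyz":[-0.195,-0.025,0],"roll":6,"jaw":0.8},{"xyz":[-0.24,-0.03,0],"roll":8,"jaw":0.8},{"xyz":[-0.285,-0.035,0],"roll":10,"jaw":0.8},{"xyz":[-0.33,-0.042,0],"roll":11.4,"jaw":0.8}]'; python3 -c "
from h import *
inf('box');to('box',-225,0,160)"
```

```text
time_s: 24.75
ee_pos: [385.7, -16.7, 165.9]
ee_rot: [-179.9, 0.0, 81.4]
force: [0.9, -0.3, -4.1]
gripper_width: 45.4
box xy -251.4 241.5 zg 184.7 rot [-1.7988e+02  5.0000e-02  8.1390e+01] F [ 0.9 -0.3 -4.1] w 45.4 t 24.75
 shift m [-0.2415  0.027   0.0248] roll -0.11
```

```bash
python3 -m pendant '[{"xyz":[-0.035,0.004,0],"roll":0,"jaw":0.8},{"xyz":[-0.075,0.009,0],"roll":0,"jaw":0.8},{"xyz":[-0.115,0.013,0.005],"roll":0,"jaw":0.8},{"xyz":[-0.155,0.018,0.01],"roll":0,"jaw":0.8},{"xyz":[-0.195,0.022,0.02],"roll":0,"jaw":0.8},{"xyz":[-0.225,0.025,0.03],"roll":0,"jaw":0.8},{"xyz":[-0.2415,0.027,0.04],"roll":0,"jaw":0.8},{"xyz":[-0.2415,0.027,0.04],"roll":0,"jaw":0.8}]'
python3 - <<'E'
from h import *
inf('box');to('box',-180,0,141)
im,d=env.grab_frame("side");np.save("pics/s9.npy",d)
a=im[170:330,330:530]
t,dt=env.grab_frame("top");np.save("pics/t9.npy",dt)
cv2.imwrite("pics/c9.png",np.hstack([cv2.resize(a,None,fx=2,fy=2.5),cv2.resize(t[150:280,400:500],(400,400))]))
P=cloud("top",dt);ox,oy,t_=F['box'];t_=np.radians(t_)
gx=(P[...,0]-ox)*np.cos(t_)+(P[...,1]-oy)*np.sin(t_);gy=-(P[...,0]-ox)*np.sin(t_)+(P[...,1]-oy)*np.cos(t_)
m=(np.abs(gy)<30)&(gx>-140)&(gx<-52)&(P[...,2]>100)&(P[...,2]<190)
if m.sum(): print("shank",m.sum(),gx[m].max(),gy[m].min(),gy[m].max(),np.median(P[m][:,2]))
m=(P[...,2]>104)&(P[...,2]<116)&(gx>-60)&(gx<10)&(np.abs(gy)<75)
print("ledge",m.sum(),gx[m].min(),gx[m].max(),gy[m].min(),gy[m].max())
m=(np.abs(P[...,2]-176)<4)&(gx>-20)&(gx<290)&(np.abs(gy)<100)
print("roof",m.sum(),gx[m].min(),gx[m].max(),gy[m].min(),gy[m].max())
E
```

```text
time_s: 25.75
ee_pos: [377.0, -257.3, 125.4]
ee_rot: [-179.8, -0.1, 81.4]
force: [0.3, 0.4, -4.1]
gripper_width: 45.7
box xy -224.5 2.2 zg 144.2 rot [-1.7981e+02 -1.0000e-01  8.1360e+01] F [ 0.3  0.4 -4.1] w 45.7 t 25.75
 shift m [-0.0021  0.0445  0.003 ] roll -0.14
shank 507 -59.900248198726224 -9.732887417065564 19.72912187363389 146.4319018114934
ledge 908 -51.32398253517462 8.210582875958979 -62.24086738975759 66.5674394747851
roof 6332 -1.3219839652276102 271.72361368520626 -64.87946157367622 67.28133433168901
```

View pics/c9.png

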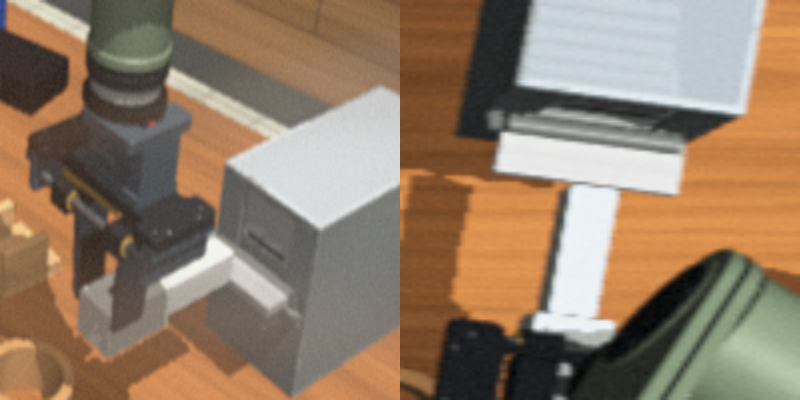

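12th and last picture: shank in line with the mouth (its tip at the ledge edge, top crop 593,185). The numbers agree: shank offset about +2 to +4 mm, within the ±12 margin. Going in.

```bash
python3 -m pendant '[{"xyz":[-0.003,0.005,0.002],"roll":0,"jaw":0.8},{"xyz":[-0.003,0.015,0.004],"roll":0,"jaw":0.8},{"xyz":[-0.003,0.025,0.004],"roll":0,"jaw":0.8},{"xyz":[-0.003,0.035,0.004],"roll":0,"jaw":0.8},{"xyz":[-0.003,0.045,0.004],"roll":0,"jaw":0.8},{"xyz":[-0.003,0.055,0.004],"roll":0,"jaw":0.8},{"xyz":[-0.003,0.06,0.004],"roll":0,"jaw":0.8},{"xyz":[-0.003,0.062,0.004],"roll":0,"jaw":0.8}]'; python3 -c "
from h import *
inf('box')";  python3 -m pendant '[{"xyz":[0,0.005,0],"roll":0,"jaw":0.8},{"xyz":[0,0.012,0],"roll":0,"jaw":0.8},{"xyz":[0,0.02,0],"roll":0,"jaw":0.8},{"xyz":[0,0.028,0],"roll":0,"jaw":0.8},{"xyz":[0,0.036,0],"roll":0,"jaw":0.8},{"xyz":[0,0.042,0],"roll":0,"jaw":0.8},{"xyz":[0,0.045,0],"roll":0,"jaw":0.8},{"xyz":[0,0.045,0],"roll":0,"jaw":0.8}]'; python3 -c "
from h import *
inf('box');to('box',-22,0,140)"
```

```text
time_s: 26.85
ee_pos: [439.5, -269.5, 122.6]
ee_rot: [-180.0, -0.0, 81.5]
force: [0.1, 1.5, -4.0]
gripper_width: 45.5
box xy -160.9 -0.6 zg 141.4 rot [-1.7998e+02 -1.0000e-02  8.1480e+01] F [ 0.1  1.5 -4. ] w 45.5 t 26.85
time_s: 27.85
ee_pos: [484.2, -276.3, 122.6]
ee_rot: [180.0, -0.0, 81.5]
force: [0.1, -0.0, -4.5]
gripper_width: 45.2
box xy -115.7 -0.7 zg 141.4 rot [ 1.7998e+02 -1.0000e-02  8.1470e+01] F [ 0.1 -0.  -4.5] w 45.2 t 27.85
 shift m [0.0007 0.0937 0.0015] roll -0.03
```

```bash
python3 -m pendant '[{"xyz":[0.0005,0.006,0],"roll":0,"jaw":0.8},{"xyz":[0.0005,0.016,0],"roll":0,"jaw":0.8},{"xyz":[0.0005,0.026,0],"roll":0,"jaw":0.8},{"xyz":[0.0005,0.036,0],"roll":0,"jaw":0.8},{"xyz":[0.0005,0.044,0],"roll":0,"jaw":0.8},{"xyz":[0.0005,0.049,0],"roll":0,"jaw":0.8},{"xyz":[0.0005,0.05,0],"roll":0,"jaw":0.8},{"xyz":[0.0005,0.05,0],"roll":0,"jaw":0.8}]'; python3 -c "
from h import *
inf('box')";  python3 -m pendant '[{"xyz":[0,0.006,0],"roll":0,"jaw":0.8},{"xyz":[0,0.013,0],"roll":0,"jaw":0.8},{"xyz":[0,0.02,0],"roll":0,"jaw":0.8},{"xyz":[0,0.027,0],"roll":0,"jaw":0.8},{"xyz":[0,0.034,0],"roll":0,"jaw":0.8},{"xyz":[0,0.04,0],"roll":0,"jaw":0.8},{"xyz":[0,0.041,0],"roll":0,"jaw":0.8},{"xyz":[0,0.041,0],"roll":0,"jaw":0.8}]'; python3 -c "
from h import *
inf('box')"
```

```text
time_s: 28.85
ee_pos: [533.5, -283.1, 122.7]
ee_rot: [180.0, -0.0, 81.5]
force: [1.9, -0.0, -5.3]
gripper_width: 45.4
box xy -65.9 -0.2 zg 141.5 rot [ 1.7997e+02 -1.0000e-02  8.1470e+01] F [ 1.9 -0.  -5.3] w 45.4 t 28.85
time_s: 29.85
ee_pos: [574.1, -289.2, 122.6]
ee_rot: [180.0, -0.0, 81.5]
force: [-0.5, 0.2, -6.1]
gripper_width: 45.3
box xy -24.9 -0.2 zg 141.4 rot [ 1.7998e+02 -1.0000e-02  8.1470e+01] F [-0.5  0.2 -6.1] w 45.3 t 29.85
```

```bash
python3 -m pendant '[{"xyz":[0,0,0.002],"roll":0,"jaw":0.8},{"xyz":[0,0,0.003],"roll":0,"jaw":0.7},{"xyz":[0,0,0.003],"roll":0,"jaw":0.3},{"xyz":[0,0,0.003],"roll":0,"jaw":0.3},{"xyz":[0,0,0.003],"roll":0,"jaw":0.3},{"xyz":[0,0,0.003],"roll":0,"jaw":0.3},{"xyz":[0,-0.01,0],"roll":0,"jaw":0.3},{"xyz":[0,-0.03,0],"roll":0,"jaw":0.3}]'
python3 - <<'E'
from h import *
inf('box')
im,dt=env.grab_frame("top");cv2.imwrite("pics/t10.png",im)
s,ds=env.grab_frame("side");cv2.imwrite("pics/s10.png",s)
ox,oy,t_=F['box'];t_=np.radians(t_)
for n,D in(("top",dt),("side",ds)):
    P=cloud(n,D)
    gx=(P[...,0]-ox)*np.cos(t_)+(P[...,1]-oy)*np.sin(t_);gy=-(P[...,0]-ox)*np.sin(t_)+(P[...,1]-oy)*np.cos(t_)
    m=(np.abs(gy)<24)&(gx>-60)&(gx<4)&(P[...,2]>116)&(P[...,2]<165)
    print(n,"stuff before face",m.sum(), np.round(P[m].mean(0),0) if m.sum() else "", gx[m].min() if m.sum() else "")
E
```

```text
time_s: 30.85
ee_pos: [544.0, -284.8, 123.0]
ee_rot: [180.0, 0.0, 81.5]
force: [-0.4, -0.7, -0.4]
gripper_width: 63.8
box xy -55.3 -0.3 zg 141.8 rot [1.7996e+02 1.0000e-02 8.1490e+01] F [-0.4 -0.7 -0.4] w 63.8 t 30.85
top stuff before face 83 [ 579. -283.  147.] -33.69101478154815
side stuff before face 171 [ 576. -285.  136.] -35.87567719843435
```

It is still resting with its tail about 37 mm proud. The fingers can't enter the mouth, so I'll back off, close them and give the tail a brisk push up to the face.

```bash
python3 -m pendant '[{"xyz":[0,-0.02,0],"roll":0,"jaw":0.3},{"xyz":[0,-0.04,0],"roll":0,"jaw":0.3},{"xyz":[0,-0.04,0],"roll":0,"jaw":0.7},{"xyz":[0,-0.04,0.002],"roll":0,"jaw":1},{"xyz":[0,-0.04,0.004],"roll":0,"jaw":1},{"xyz":[0,-0.04,0.004],"roll":0,"jaw":1},{"xyz":[0,-0.04,0.004],"roll":0,"jaw":1},{"xyz":[0,-0.04,0.004],"roll":0,"jaw":1}]' 30
python3 - <<'E'
from h import *
inf('box');to('box',-19,1,137)
im,dt=env.grab_frame("side")
ox,oy,t_=F['box'];t_=np.radians(t_)
P=cloud("side",dt)
gx=(P[...,0]-ox)*np.cos(t_)+(P[...,1]-oy)*np.sin(t_);gy=-(P[...,0]-ox)*np.sin(t_)+(P[...,1]-oy)*np.cos(t_)
m=(np.abs(gy)<28)&(gx>-60)&(gx<4)&(P[...,2]>116)&(P[...,2]<165)
print(m.sum(),gx[m].min() if m.sum() else "")
E
```

```text
time_s: 31.95
ee_pos: [504.8, -278.9, 118.7]
ee_rot: [180.0, -0.0, 81.5]
force: [0.7, 0.6, 0.2]
gripper_width: 6.7
box xy -94.9 -0.2 zg 137.5 rot [180.    -0.    81.47] F [0.7 0.6 0.2] w 6.7 t 31.95
 shift m [0.0012 0.0759 0.0005] roll -0.03
372 -37.11890816135497
```

```bash
python3 -m pendant '[{"xyz":[0.001,0.01,0],"roll":0,"jaw":1},{"xyz":[0.001,0.025,0],"roll":0,"jaw":1},{"xyz":[0.001,0.038,0],"roll":0,"jaw":1},{"xyz":[0.001,0.052,0],"roll":0,"jaw":1},{"xyz":[0.001,0.066,0],"roll":0,"jaw":1},{"xyz":[0.001,0.076,0],"roll":0,"jaw":1},{"xyz":[0.001,0.076,0],"roll":0,"jaw":1},{"xyz":[0.001,0.076,0],"roll":0,"jaw":1}]'; python3 -c "
from h import *
inf('box')"; python3 -m pendant '[{"xyz":[0,-0.01,0],"roll":0,"jaw":1},{"xyz":[0,-0.03,0],"roll":0,"jaw":1},{"xyz":[0,-0.06,0],"roll":0,"jaw":1},{"xyz":[0,-0.09,0],"roll":0,"jaw":1},{"xyz":[0,-0.12,0],"roll":0,"jaw":1},{"xyz":[0,-0.15,-0.02],"roll":0,"jaw":1},{"xyz":[0,-0.17,-0.05],"roll":0,"jaw":1},{"xyz":[0,-0.17,-0.06],"roll":0,"jaw":1}]'
cat > chk.py <<'E'
from h import *
inf('box')
ox,oy,t_=F['box'];t_=np.radians(t_)
for n in("top","side"):
    im,dt=env.grab_frame(n);cv2.imwrite(f"pics/{n}_chk.png",im)
    P=cloud(n,dt)
    gx=(P[...,0]-ox)*np.cos(t_)+(P[...,1]-oy)*np.sin(t_);gy=-(P[...,0]-ox)*np.sin(t_)+(P[...,1]-oy)*np.cos(t_)
    m=(np.abs(gy)<28)&(gx>-50)&(gx<-4)&(P[...,2]>116)&(P[...,2]<165)
    print(n,"before face",m.sum(),gx[m].min() if m.sum() else "")
    m=(np.abs(gy)<28)&(gx>-4)&(gx<60)&(P[...,2]>114)&(P[...,2]<164)
    print(n,"mouth",m.sum(),"depth by z:",[(z,int((m&(abs(P[...,2]-z)<5)).sum()),round(float(np.median(gx[m&(abs(P[...,2]-z)<5)])),1)) for z in(120,130,140,150,160) if (m&(abs(P[...,2]-z)<5)).any()])
E
python3 chk.py
```

```text
time_s: 33.0
ee_pos: [580.3, -289.2, 118.7]
ee_rot: [180.0, -0.0, 81.5]
force: [0.1, -0.8, -0.0]
gripper_width: 0.4
box xy -18.8 0.8 zg 137.5 rot [179.96  -0.    81.47] F [ 0.1 -0.8 -0. ] w 0.4 t 33.0
time_s: 34.0
ee_pos: [411.1, -264.1, 180.7]
ee_rot: [179.8, 0.1, 81.4]
force: [1.5, 0.2, -0.9]
gripper_width: 0.1
box xy -189.8 0.6 zg 199.5 rot [1.7982e+02 8.0000e-02 8.1410e+01] F [ 1.5  0.2 -0.9] w 0.1 t 34.0
top before face 0 
top mouth 94 depth by z: [(120, 25, 5.3), (130, 33, 5.6), (140, 26, 5.6), (150, 9, 5.0), (160, 1, 0.9)]
side before face 0 
side mouth 405 depth by z: [(120, 81, 4.4), (130, 94, 4.3), (140, 85, 4.3), (150, 89, 4.7), (160, 49, 4.0)]
```

Mouth reads as a flat plate at about 5 mm behind the face. Comparing with the starting frame, and checking the jaw and the rest of the table.

Run:
```python
from h import *
ox,oy,t_=F['box'];t_=np.radians(t_)
s1,d1=env.grab_frame("side");d0=np.load("pics/side0.npy");s0=cv2.imread("pics/side0.png")
P=cloud("side",d0)
gx=(P[...,0]-ox)*np.cos(t_)+(P[...,1]-oy)*np.sin(t_);gy=-(P[...,0]-ox)*np.sin(t_)+(P[...,1]-oy)*np.cos(t_)
m=(np.abs(gy)<28)&(gx>-4)&(gx<60)&(P[...,2]>114)&(P[...,2]<164)
print("mouth depth change",np.median((d1-d0)[m]),np.percentile((d1-d0)[m],[5,95]), "colour",np.abs(s1.astype(int)-s0)[m].mean())
for n in("side","top"):
    im,d=env.grab_frame(n);a=cv2.imread(f"pics/{n}0.png")
    df=(cv2.absdiff(cv2.GaussianBlur(im,(5,5),0),cv2.GaussianBlur(a,(5,5),0)).max(2)>50).astype(np.uint8)
    k,_,st,c=cv2.connectedComponentsWithStats(df)
    print(n,[(list(map(int,c[i])),int(st[i,4])) for i in range(1,k) if st[i,4]>15])
    if n=="top":
        P=cloud(n,d);m=(P[...,2]>75)&(P[...,2]<110)&(abs(P[...,0]-458)<25)&(abs(P[...,1]-405)<45);print("fin y",np.median(P[m][:,1]) if m.any() else None)
```

```text
mouth depth change 0.13183594 [-5.59831543  5.92949219] colour 8.025264873675631
side [([53, 22], 2741), ([173, 58], 8053), ([232, 1], 22), ([255, 0], 77), ([313, 12], 569), ([253, 14], 403), ([275, 8], 63), ([336, 24], 24), ([345, 32], 225), ([267, 35], 68), ([15, 68], 1897), ([405, 55], 219), ([50, 60], 45), ([308, 67], 301), ([46, 68], 17), ([66, 117], 2997), ([432, 98], 1122), ([20, 103], 383), ([397, 139], 92), ([162, 175], 2366), ([69, 274], 13580), ([412, 169], 581), ([419, 159], 59), ([53, 163], 31), ([415, 176], 17), ([191, 249], 7257), ([406, 221], 3982), ([439, 186], 20), ([347, 258], 1169), ([356, 272], 29), ([366, 302], 1208), ([175, 303], 378), ([187, 332], 674), ([134, 346], 1230)]
top [([268, 319], 19348), ([456, 359], 27769), ([145, 241], 41), ([159, 244], 25), ([557, 264], 283), ([515, 266], 84), ([551, 258], 28), ([116, 365], 13347), ([32, 423], 6777), ([302, 382], 247), ([334, 408], 693), ([330, 426], 570), ([306, 460], 748), ([330, 470], 503)]
fin y 414.2637163206359
```

```bash
python3 -c "
from h import *
print(env.state()['time_s'],env.job_done())"
```

```text
the job is handed in; nothing more can be done
34.25 None
```

The job is done and handed in at 34 s of the 72 s allowed; the hand-in reports no verdict.

- **Measuring:** I took the holder from the cradle by its shank and laid it flat and straight on the caliper, then let go. Its head centre was about 27 mm off the origin in x; the limit is 30.
- **Nip:** I slid the jaw shut by its fin and held about 12 N at the wrist for roughly 2 s. I then drew the jaw back to a gap of about 80 mm, and the holder stayed in place.
- **Posting:** I gripped the head again near its tail and pushed the shank through the flap. The holder did not roll in by itself when released, so I pushed its tail with the closed fingers and it went in.

**Last checks:**
- The gripper was empty and clear of the box.
- Nothing was left in front of the mouth.
- The flap's depth matched the starting frame (median change 0.1 mm), so it is shut.
- The jaw is still open.
- The top-view comparison showed only expected changes (arm, shadows, jaw) around the pieces I could check. The side-view comparison was too cluttered by the arm to add anything.
- I did not see the holder inside the box; that it is fully in rests on the closed flap and the empty mouth.
- The depth fit of the head's position after the nip disagreed, because it mixed in the anvil top. I went by the known nip geometry instead, and the regrip measured 45 mm across the head, as expected.

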